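Nudge the spice turntable's top home on its pivot

TASK

The round wooden top of the little spice turntable has been left askew: it leans on the steel pivot pin with one edge down on the worktop. Nudge it along, without lifting it off, until its centre hole drops over the pin and it lies flat on the steel base, then let go of it. Leave the salt shaker and the spice jar beside it standing where they are.

Things in the scene. Friction and masses are not known exactly. Their poses are not given: they have to be found in the camera images.
- top_centre (a point): Centre, half-way up, of a loose wooden disc: 150 mm across, 12 mm thick, 0.25-0.5 kg, round through hole of 40 mm in its middle. z: disc axis, up. At the start it leans about 13 degrees on the pin, which touches its underside 39 mm (in plan) from this point towards the raised side; the opposite edge lies on the worktop, 112 mm from the pin. Seated flat, this point is 11 mm above the worktop.
- pin_tip (a point): Top of the fixed steel pivot pin, 26 mm above the worktop: upright, 16 mm thick, domed end, in the middle of a round dark steel base 120 mm across and 5 mm thick, fixed on the worktop; its edge shows under the disc's raised side. Pushed at its low edge straight towards the pin, the disc slides on the pin until the hole drops over it. z is up.
- shaker_centre (a point): Centre, half-way up, of a small salt shaker with a clear body and pale cap, 44 mm across and 90 mm high, standing loose about 125 mm from the pin, on the side where the disc is raised. z is up.
- jar_centre (a point): Centre, half-way up, of a spice jar with a lid, 45 mm across and 106 mm high, standing loose about 125 mm from the pin, on the side where the disc is raised (shaker and jar may be either way round). z is up.
Mind the look-alikes: they are no part of the job. Of the things shaped like the part that bears top_centre, the wooden one is meant.

How it is judged (in metres and radians):
At the end, for the whole second after the job is handed in: The wooden top lies flat on the base (within about 3.5 degrees, centre less than 15 mm above the worktop) with the pin in its hole (centres within 16 mm in plan); the shaker and the jar are within 30 mm of where they stood (horizontal distance between top_centre and pin_tip below 0.016 m and height (world z) of top_centre below 0.015 m and angle between top_centre's own z axis and vertical below 0.06 rad and distance of each of shaker_centre, jar_centre from where it was at the start of the episode below 0.03 m); the robot touches nothing.
It fails at once if the wooden top is lifted off (its centre rises above 65 mm) (height (world z) of top_centre above 0.065 m).
It fails at once if the salt shaker or the spice jar is tipped over (angle between any of shaker_centre, jar_centre's own z axis and vertical above 0.6 rad).
It also fails if it takes over 40 s, if anything falls off the work surface, if the arm or the gripper's body presses on something with over 40 N, if the wrist force passes 120 N, or if a joint passes its speed limit or range.

ROBOT

A 7-joint arm with a two-finger parallel gripper is mounted at the origin on a cart in front of the work surface, level with it; the furniture and walls round the work are solid. World frame = base frame: x ahead of the robot, y to its left, z up, the work surface at z = 0. Lengths are in mm, angles in rad, forces in N, time in s.
With the tool pointing down it reaches from about 400 to 900 mm from the base axis. Payload 5.5 kg.
Tool frame: the origin (TCP) lies at the very end of the fingers, on their centre line; the grasp point (between the pads) lies 19 mm behind it; z points along the fingers, y is the line along which they close (so a half turn about z gives the same grasp; the last joint's range is limited). The gripper opens to 92 mm and grips with 3 to 60 N. Pads are 19 mm wide; open, the fingers measure 130 mm over their backs; the gripper's body (75 mm by 190 mm) begins 47 mm behind the grasp point.
Start: joints at [1.47, 0.501, -0.427, 1.55, 0.221, 1.138, -0.21], TCP at [231.321, -607.446, 226.729] pointing down, gripper open.
Joint ranges: [-2.88, 2.88], [-0.31, 2.03], [-1.54, 1.56], [0.2, 2.42], [-1.41, 4.55], [0.19, 2.02], [-2.57, 2.57]. Speed limits (rad/s): [2.57, 2.57, 3.14, 3.14, 3.14, 3.14, 3.14].

INTERFACE

Orientations are given as a unit quaternion [w, x, y, z].
In Python, from plant import manip, camera gives the robot as it stands.
- The arm moves only by the tool jog_arm, never from a script. Its arguments are lists of equal length, an entry for each row: "grip": the opening, from -1 (shut) to 1 (fully open), so that 0 is half open; "translation": the shift along the tool's x, y, z in m, a list of three; "roll": the turn about the tool's z in degrees. In form: {"grip": [grip, ...], "translation": [[tx, ty, tz], ...], "roll": [roll, ...]}. A call has 1 to 5 rows; each row is the pose to reach, as a shift and turn from the pose commanded when the call began, along the tool's axes at that moment; what a row does not reach only later rows make up. A row lasts 1/10 s, in which the tool goes at most 50 mm and 8.59 degrees, less where a joint would pass 70% of its speed; a pose out of reach is approached as far as the arm can. A call with a gripper value outside its range is refused whole. The fingers move at their own pace and stop on an object; the grip force is fixed at half the most. Time passes only in rows, so rows that repeat a pose let the fingers close. It gives the time, the measured TCP pose, the force, the opening and the grip force at its end, in the units of the state.
- manip.get_state(): the state, without advancing time (a new reading comes with each control period).
- camera(name): name is "side" or "top" or "wrist"; returns a dict with "frame" (480x640x3 uint8, blue, green, red), "depth" (480x640 float32, mm along the optical axis (not along the pixel's ray), 0 where there is no reading), "vertical_fov" (degrees; the focal length in pixels is half the picture's height over the tangent of half this angle, whatever the lens; pixels are square), "cx", "cy" (the principal point, pixels), "pose" (4x4, takes a point from camera to world coordinates). Camera axes: x right, y down, z forward; pixel columns grow to the right and rows downward; lengths in mm; the calibration is good to about 2 mm. The wrist camera is an equidistant fisheye: a pixel r from the principal point sees the ray r / f radians off the axis. A picture is of the moment at which its call begins.
- manip.job_done(): hands the job in; it is judged then, once.
The state is a dict: "clock": time; "q": joint angles; "joint_vel": joint speeds; "tau": joint torques, N m; "tcp_pos": TCP position; "eef_rot": TCP orientation; "ft_force": force on the tool from outside, world axes, zero at the start; "moment": the same for the moment, N m; "finger_gap": finger opening in mm; "finger_force": force on a finger pad.
Only numpy, scipy, OpenCV 4.12 (cv2) and the standard library are available. Lean on these libraries where they do the work, as an engineer would, in place of code of your own. Each camera call takes 0.05 s, during which the arm holds its last target. There are 200 camera calls.

## Working session

There is one attempt and no reset: what is moved stays moved. The work goes in short steps, Python scripts to look and compute and a tool call to move; the robot and the scene stay as the last step left them, time stands still between calls to the robot, and variables do not carry over. Pictures are saved under pics/ and viewed, at most 10 in all, crops included, and the job is handed in when it is done.

Besides the shell and the picture viewer there is one more tool, called in YAML: its name, and indented under it one key for each argument. jog_arm: Moves the arm, as the interface text tells. Its arguments: {"type":"object","properties":{"grip":{"type":"array","items":{"type":"number"}},"translation":{"type":"array","items":{"type":"array","items":{"type":"number"}}},"roll":{"type":"array","items":{"type":"number"}}},"required":["grip","translation","roll"]}

```bash
mkdir -p pics; cat > h.py <<'E'
import numpy as np, cv2
from plant import manip, camera
def pts(c):
    f=240/np.tan(np.radians(c["vertical_fov"]/2)); d=c["depth"]
    v,u=np.mgrid[0:480,0:640]
    P=np.stack([(u-c["cx"])/f*d,(v-c["cy"])/f*d,d],-1)
    return P@c["pose"][:3,:3].T+c["pose"][:3,3]
E
python3 - <<'E'
from h import *
a=camera("top");b=camera("side")
for n,c in(("top",a),("side",b)):
    cv2.imwrite(f"pics/{n}.png",c["frame"]); np.save(n+".npy",pts(c)); print(n,c["pose"].round(2).tolist())
print(manip.get_state())
E
```

```text
top [[-0.03, -0.99, 0.14, 442.97], [-1.0, 0.03, 0.01, 64.24], [-0.01, -0.14, -0.99, 903.17], [0.0, 0.0, 0.0, 1.0]]
side [[-1.0, -0.02, 0.0, 577.69], [-0.01, 0.59, -0.81, 861.51], [0.02, -0.81, -0.59, 630.84], [0.0, 0.0, 0.0, 1.0]]
{'clock': 0.1, 'q': array([ 1.47020887,  0.50175743, -0.42681825,  1.55135716,  0.22078422,
        1.13830652, -0.21033151]), 'joint_vel': array([-0.00157181, -0.00239993, -0.00155713, -0.00401821,  0.00075965,
        0.00071001,  0.00157989]), 'tau': array([-1.01037225e-02, -5.67872286e+01, -5.83827987e+00, -2.79910737e+01,
       -6.89477054e-02,  2.41135864e-02,  7.50228355e-05]), 'tcp_pos': array([ 231.0264578 , -606.86967881,  225.77606119]), 'eef_rot': array([-8.80164155e-04,  9.83500522e-01,  1.80903106e-01, -1.22098227e-04]), 'ft_force': array([ 0.56352595, -0.25515302,  0.73213778]), 'moment': array([ 0.07339887,  0.00816841, -0.00285426]), 'finger_force': 0.0, 'finger_gap': 91.4297354808983}
```

View pics/top.png

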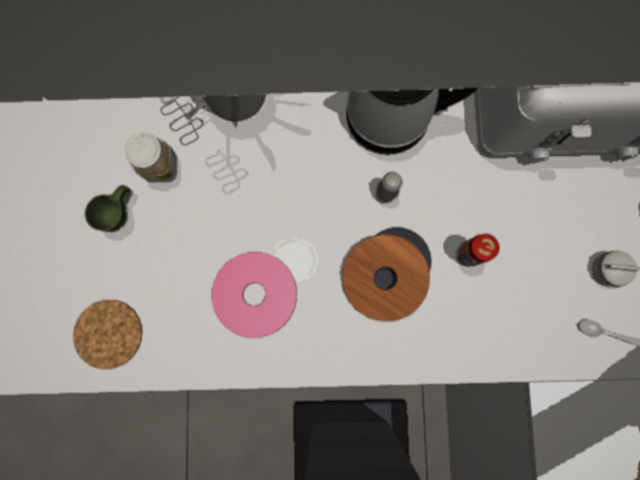

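View pics/side.png

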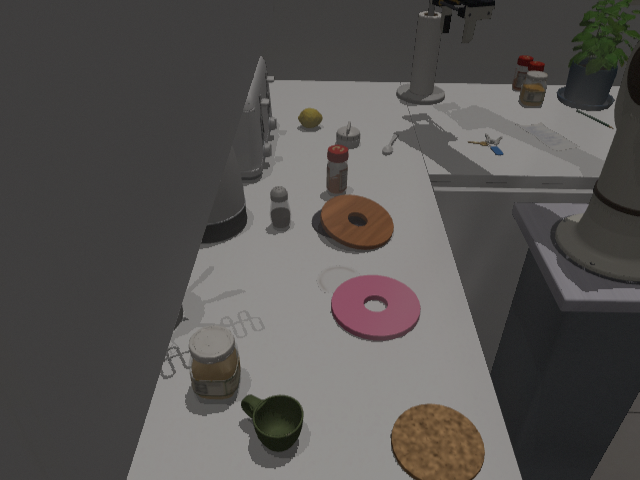

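Candidates for the top are the wooden disc at (385,278), the pink ring at (254,294) and the cork mat at (107,333). I choose the wooden disc, which has the dark base showing at its upper right. The shaker is at (389,186) and the red-lidded jar at (478,249). Next I measure the disc and check a close crop.

```bash
python3 - <<'E'
from h import *
im=cv2.imread("pics/top.png");P=np.load("top.npy")
hsv=cv2.cvtColor(im,cv2.COLOR_BGR2HSV)
m=cv2.inRange(hsv,(3,100,40),(20,255,255)); r=np.zeros_like(m); r[225:330,335:436]=1; m=m*r
m=cv2.morphologyEx(m,cv2.MORPH_OPEN,np.ones((3,3)))
n,l,s,_=cv2.connectedComponentsWithStats(m); k=1+np.argmax(s[1:,4]); 
me=cv2.erode((l==k).astype(np.uint8),np.ones((5,5)))>0
Q=P[me]; A=np.c_[Q[:,:2],np.ones(len(Q))]; co,*_=np.linalg.lstsq(A,Q[:,2],rcond=None)
g=co[:2]; print("slope deg",np.degrees(np.arctan(np.hypot(*g))),"up dir",g/np.hypot(*g),"resid",np.std(A@co-Q[:,2]))
cs,_=cv2.findContours((l==k).astype(np.uint8),cv2.RETR_EXTERNAL,cv2.CHAIN_APPROX_NONE)
c=max(cs,key=len)[:,0]; e=cv2.fitEllipse(c); print(e)
# intersect ellipse centre ray with plane
C=camera("top");f=240/np.tan(np.radians(C["vertical_fov"]/2))
o=C["pose"][:3,3]
def hit(u,v):
    d=C["pose"][:3,:3]@np.array([(u-C["cx"])/f,(v-C["cy"])/f,1]); t=(co[0]*o[0]+co[1]*o[1]+co[2]-o[2])/(d[2]-co[0]*d[0]-co[1]*d[1]); return o+t*d
ct=hit(*e[0]); nrm=np.array([-co[0],-co[1],1]);nrm/=np.linalg.norm(nrm); cc=ct-6*nrm
u=g/np.hypot(*g); print("top centre surf",ct,"centre",cc,"pin",cc[:2]+39*u, "low edge",cc[:2]-73*u)
for nme,(a,b) in dict(shaker=(391,180),jar=(485,246)).items():
    print(nme,np.median(P[b-3:b+4,a-3:a+4].reshape(-1,3),0))
print("table z",np.median(P[340:360,380:420,2]),f, "front edge x",P[380,386],P[372,386])
# dark base
cv2.imwrite("pics/crop.png",cv2.resize(im[150:350,300:530],None,fx=3,fy=3,interpolation=cv2.INTER_CUBIC)[:600])
E
```

```text
slope deg 8.22113503478486 up dir [0.07107484 0.99747099] resid 57.49450035929893
((385.5389404296875, 277.10626220703125), (85.5426254272461, 86.26834106445312), 98.85750579833984)
top centre surf [502.24912472 -37.56935424  32.77012995] centre [502.31010438 -36.71355987  26.83178865] pin [505.08202324   2.18780856] low edge [ 497.12164088 -109.52894181]
shaker [656.98780566 -47.06233343  88.46292514]
jar [ 541.63168028 -186.27250105  106.89121508]
table z 0.012073861747296633 510.5575705109211 front edge x [327.63138243 -34.51933172  -2.07090781] [341.36664664 -34.80216831   0.83297403]
```

View pics/crop.png

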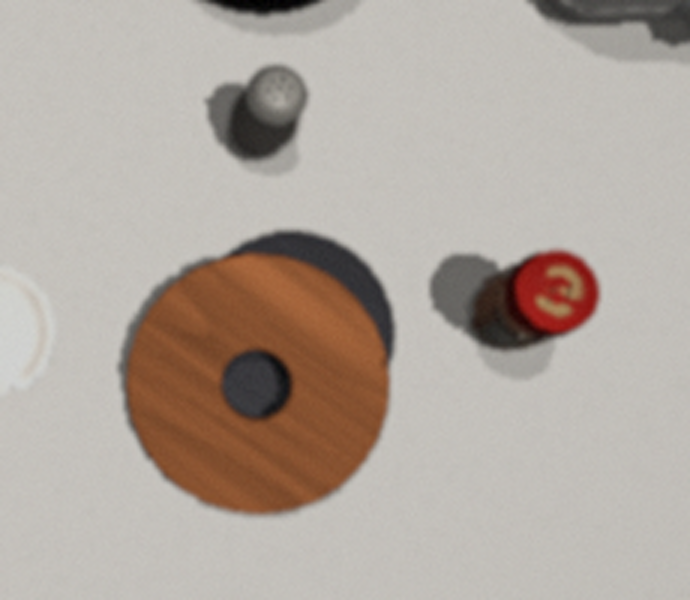

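The crop shows the wooden disc with its hole at about (385,278), and the dark base showing up and to the right of it. The plane fit was spoiled by bad depth pixels, so I redo it robustly and also fit the base arc.

```bash
python3 - <<'E'
from h import *
from scipy.optimize import least_squares
im=cv2.imread("pics/top.png");P=np.load("top.npy")
hsv=cv2.cvtColor(im,cv2.COLOR_BGR2HSV)
m=cv2.inRange(hsv,(3,100,40),(20,255,255)); r=np.zeros_like(m); r[225:330,335:436]=1; m=m*r
me=cv2.erode(m,np.ones((5,5)))>0
Q=P[me]; Q=Q[(Q[:,2]>0)&(Q[:,2]<70)]; q0=Q[:,:2].mean(0)
s=least_squares(lambda p:p[0]*(Q[:,0]-q0[0])+p[1]*(Q[:,1]-q0[1])+p[2]-Q[:,2],[0,0,28],loss="soft_l1",f_scale=2).x
g=s[:2];u=g/np.hypot(*g);print("slope",np.degrees(np.arctan(np.hypot(*g))),u,s[2],q0)
C=camera("top");f=240/np.tan(np.radians(C["vertical_fov"]/2));o=C["pose"][:3,3];R=C["pose"][:3,:3]
def hit(uv,g,z0,p0):
    d=R@np.array([(uv[0]-C["cx"])/f,(uv[1]-C["cy"])/f,1]); k=z0-g@p0
    return o+(g@o[:2]+k-o[2])/(d[2]-g@d[:2])*d
ct=hit((385.5,277.1),g,s[2],q0);n=np.r_[-g,1]/np.hypot(1,np.hypot(*g));cc=ct-6*n
print("centre",cc,"pin",cc[:2]+39*u)
# base: dark pixels right/up, outside disc
d=cv2.inRange(im,(0,0,0),(75,75,75)); w=np.zeros_like(d); w[222:285,375:440]=1; d=d*w
c=max(cv2.findContours(d,cv2.RETR_EXTERNAL,cv2.CHAIN_APPROX_NONE)[0],key=cv2.contourArea)[:,0]
X=np.array([hit(p,np.zeros(2),5.,np.zeros(2))[:2] for p in c.astype(float)])
far=np.linalg.norm(X-cc[:2],axis=1)>82; X=X[far]
b=least_squares(lambda p:np.linalg.norm(X-p,axis=1)-60,cc[:2]+39*u,loss="soft_l1",f_scale=1)
print("base centre",b.x,len(X),np.std(b.fun)); v=b.x-cc[:2];print("off",np.hypot(*v),v/np.hypot(*v))
E
```

```text
slope 13.160383121529451 [ 0.78478075 -0.61977348] 29.01828879545725 [502.54817278 -38.02396571]
centre [503.59039993 -38.79088152  23.15883996] pin [534.19684937 -62.96204724]
base centre [531.15939314 -60.46348314] 65 0.7535240977293935
off 35.067806428359475 [ 0.78616247 -0.61801988]
```

The two estimates agree: the pin is at about (533,-62) and the push direction is u=(0.785,-0.62). The plan is to set the fingers half open so they straddle the low rim, start at pin-140u, and push along u.

jog_arm:
  grip: [0,0,0,0,0]
  translation:
    - [0.038,-0.032,0]
    - [0.076,-0.064,0]
    - [0.114,-0.097,0]
    - [0.152,-0.129,0]
    - [0.19,-0.162,0]
  roll: [-8,-16,-24,-32,-40]

```text
clock: 0.7
tcp_pos: [351.7, -386.9, 226.7]
eef_rot: [0.0, 0.861, 0.509, -0.0]
ft_force: [1.2, -0.6, -0.6]
finger_gap: 56.5
finger_force: 0.0
```

```bash
cat >> h.py <<'E'
from scipy.spatial.transform import Rotation as Ro
def rel(x,y,z,yaw):
    s=manip.get_state(); w=s["eef_rot"]; M=Ro.from_quat([*w[1:],w[0]]).as_matrix()
    d=M.T@(np.array([x,y,z])-s["tcp_pos"]); a=np.degrees(np.arctan2(M[1,0],M[0,0]))
    print("t",s["clock"],"tcp",s["tcp_pos"].round(1),"yaw",a.round(1),"F",s["ft_force"].round(1),"gap",round(s["finger_gap"],1),"q",s["q"].round(2))
    print("  -> shift mm",d.round(1),"roll",(-((yaw-a+180)%360-180)).round(1))
E
python3 -c "
from h import *
rel(400,-300,200,141.7);rel(423,25,80,141.7)"
```

```text
t 0.7 tcp [ 351.7 -386.9  226.7] yaw 61.2 F [ 1.2 -0.6 -0.6] gap 56.5 q [ 1.35  0.31 -0.68  1.86  0.22  1.05  0.08]
  -> shift mm [99.4  0.4 26.7] roll -80.5
t 0.7 tcp [ 351.7 -386.9  226.7] yaw 61.2 F [ 1.2 -0.6 -0.6] gap 56.5 q [ 1.35  0.31 -0.68  1.86  0.22  1.05  0.08]
  -> shift mm [ 395.3 -136.2  146.6] roll -80.5
```

jog_arm:
  grip: [0,0,0,0,0]
  translation:
    - [0.04,-0.015,0]
    - [0.085,-0.03,0]
    - [0.13,-0.045,0]
    - [0.175,-0.06,0.01]
    - [0.22,-0.075,0.02]
  roll: [-8,-16,-24,-32,-40]

```text
clock: 1.2
tcp_pos: [392.9, -158.6, 206.9]
eef_rot: [0.001, 0.635, 0.772, -0.0]
ft_force: [1.3, -0.3, -0.3]
finger_gap: 45.8
finger_force: 0.0
```

```bash
python3 -c "
from h import *
rel(423,25,80,141.7)"
```

```text
t 1.2 tcp [ 392.9 -158.6  206.9] yaw 101.1 F [ 1.3 -0.3 -0.3] gap 45.8 q [ 1.21  0.17 -0.95  2.1   0.17  0.95  0.35]
  -> shift mm [174.5  64.9 126.6] roll -40.6
```

jog_arm:
  grip: [0,0,0,0,0]
  translation:
    - [0.045,0.015,0.01]
    - [0.09,0.03,0.03]
    - [0.13,0.05,0.05]
    - [0.175,0.065,0.07]
    - [0.175,0.065,0.09]
  roll: [-8,-16,-24,-32,-40.5]

```text
clock: 1.7
tcp_pos: [424.9, 31.1, 117.1]
eef_rot: [0.001, 0.324, 0.946, 0.002]
ft_force: [0.0, -0.5, 0.5]
finger_gap: 46.1
finger_force: 0.0
```

```bash
python3 -c "
from h import *
rel(423,25,5,141.7)
c=camera('wrist');cv2.imwrite('pics/w.png',c['frame'])"
```

```text
t 1.7 tcp [424.9  31.1 117.1] yaw 142.2 F [ 0.  -0.5  0.5] gap 46.1 q [ 0.77  0.42 -1.05  2.17  0.51  0.81  0.31]
  -> shift mm [ -2.2  -6.6 112. ] roll 0.5
```

View pics/w.png

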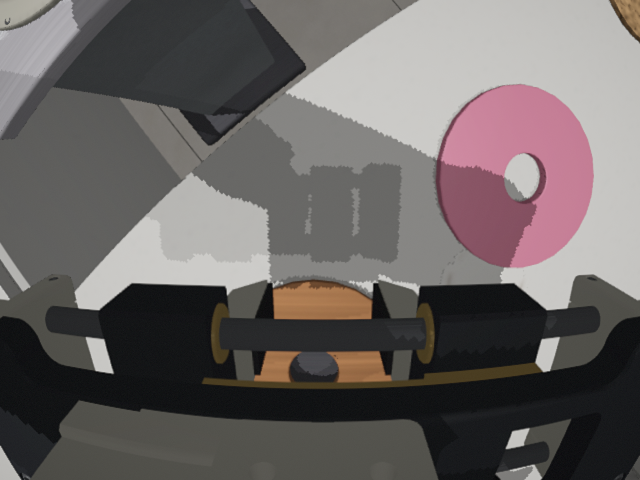

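The wrist view shows the low rim at (320,282) and the hole at (315,365), centred between the fingers. The pink ring is clear of the gripper, so I descend.

jog_arm:
  grip: [0,0,0,0,0]
  translation:
    - [-0.002,-0.006,0.035]
    - [-0.002,-0.006,0.07]
    - [-0.002,-0.006,0.095]
    - [-0.002,-0.006,0.11]
    - [-0.002,-0.006,0.112]
  roll: [0.5,0.5,0.5,0.5,0.5]

```text
clock: 2.25
tcp_pos: [420.2, 17.0, 3.6]
eef_rot: [-0.001, 0.337, 0.942, -0.001]
ft_force: [-0.3, -0.1, 0.4]
finger_gap: 45.8
finger_force: 0.0
```

```bash
python3 -c "
from h import *
rel(533-.785*81,-62+.62*81,5,141.7)
c=camera('side');cv2.imwrite('pics/s2.png',cv2.resize(c['frame'][120:320,220:500],None,fx=2.5,fy=2.5))"
```

```text
t 2.25 tcp [420.2  17.    3.6] yaw 140.6 F [-0.3 -0.1  0.4] gap 45.8 q [ 0.56  0.61 -0.78  2.23  0.79  0.6   0.06]
  -> shift mm [-56.3   8.9  -1.5] roll -1.1
```

View pics/s2.png

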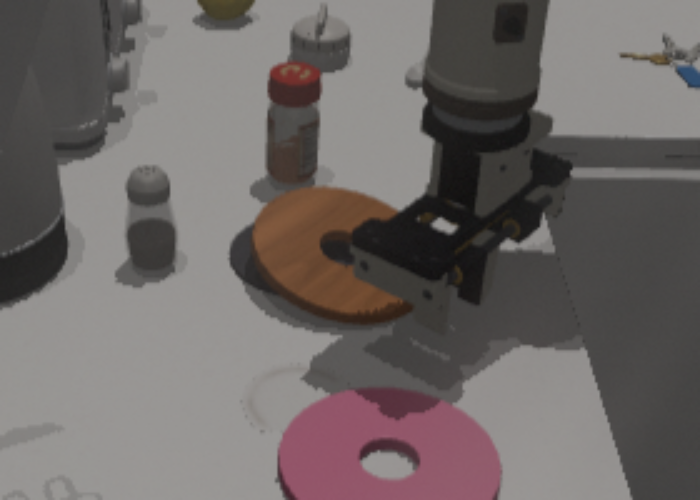

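The fingers are behind the low rim, clear of everything. I correct the sideways offset, then push in short steps.

jog_arm:
  grip: [0,0,0,0,0]
  translation:
    - [0,0.005,-0.001]
    - [-0.002,0.009,-0.001]
    - [-0.006,0.009,-0.001]
    - [-0.01,0.009,-0.001]
    - [-0.015,0.009,-0.001]
  roll: [-1,-1,-1,-1,-1]

```text
clock: 2.8
tcp_pos: [439.3, 15.1, 6.0]
eef_rot: [0.0, 0.327, 0.945, -0.0]
ft_force: [-0.2, -0.6, -0.5]
finger_gap: 45.8
finger_force: 0.0
```

```bash
python3 -c "
from h import *
rel(533-.785*81,-62+.62*81,5,141.7)"
```

```text
t 2.8 tcp [439.3  15.1   6. ] yaw 141.8 F [-0.2 -0.6 -0.5] gap 45.8 q [ 0.57  0.63 -0.79  2.19  0.79  0.63  0.11]
  -> shift mm [-40.3  -2.5   1.1] roll 0.1
```

jog_arm:
  grip: [0,0,0,0,0]
  translation:
    - [-0.005,-0.002,0.001]
    - [-0.01,-0.002,0.001]
    - [-0.014,-0.002,0.001]
    - [-0.018,-0.002,0.001]
    - [-0.022,-0.002,0.001]
  roll: [0,0,0,0,0]

```text
clock: 3.3
tcp_pos: [452.3, 1.6, 4.3]
eef_rot: [-0.002, 0.326, 0.945, -0.0]
ft_force: [-5.9, 4.7, 5.6]
finger_gap: 45.6
finger_force: 4.2
```

```bash
python3 -c "
from h import *
rel(533-.785*81,-62+.62*81,5,141.7)"
```

```text
t 3.3 tcp [452.3   1.6   4.3] yaw 141.9 F [-5.9  4.7  5.6] gap 45.6 q [ 0.59  0.65 -0.79  2.16  0.79  0.65  0.15]
  -> shift mm [-21.7   0.   -0.8] roll 0.2
```

Contact is made with about 7.5 N along the push line. I continue.

jog_arm:
  grip: [0,0,0,0,0]
  translation:
    - [-0.004,0,-0.001]
    - [-0.008,0,-0.001]
    - [-0.012,0,-0.001]
    - [-0.015,0,-0.001]
    - [-0.018,0,-0.001]
  roll: [0,0,0,0,0]

```text
clock: 3.8
tcp_pos: [468.8, -10.8, 5.6]
eef_rot: [-0.0, 0.327, 0.945, -0.0]
ft_force: [-2.4, 1.2, -0.0]
finger_gap: 46.0
finger_force: 1.3
```

```bash
python3 -c "
from h import *
rel(533-.785*81,-62+.62*81,5,141.7)
c=camera('side');cv2.imwrite('pics/s3.png',cv2.resize(c['frame'][120:320,220:500],None,fx=2.5,fy=2.5))"
```

```text
t 3.8 tcp [468.8 -10.8   5.6] yaw 141.8 F [-2.4  1.2 -0. ] gap 46.0 q [ 0.61  0.67 -0.79  2.12  0.78  0.67  0.19]
  -> shift mm [-1.1 -0.4  0.6] roll 0.1
```

View pics/s3.png

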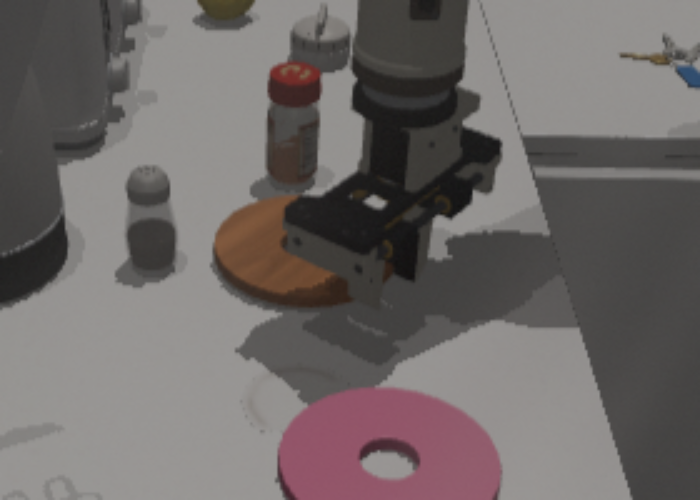

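The disc now looks flat around the pin, and the shaker and jar stand as before. I back off and raise the tool to check.

jog_arm:
  grip: [0,0,0,0,0]
  translation:
    - [0.01,0,0]
    - [0.025,0,0]
    - [0.04,0,-0.02]
    - [0.045,0,-0.06]
    - [0.045,0,-0.1]
  roll: [0,0,0,0,0]

```text
clock: 4.35
tcp_pos: [431.7, 18.4, 106.3]
eef_rot: [-0.001, 0.325, 0.946, -0.0]
ft_force: [0.7, -0.8, -0.2]
finger_gap: 46.1
finger_force: 0.0
```

jog_arm:
  grip: [0,0,0,0,0]
  translation:
    - [0,0.04,-0.03]
    - [0,0.08,-0.06]
    - [0,0.12,-0.09]
    - [0,0.16,-0.1]
    - [0,0.16,-0.1]
  roll: [0,0,0,0,0]

```text
clock: 4.85
tcp_pos: [535.5, 149.5, 208.8]
eef_rot: [0.003, 0.324, 0.946, 0.004]
ft_force: [-0.8, -0.2, 0.4]
finger_gap: 45.8
finger_force: 0.0
```

```bash
python3 -c "
from h import *
rel(423,25,100,141.7)
c=camera('top');P=pts(c);im=c['frame']
a=np.hstack([im[140:340,300:520],camera('side')['frame'][120:320,220:440]])
cv2.imwrite('pics/end.png',cv2.resize(a,None,fx=1.8,fy=1.8))
m=cv2.erode(cv2.inRange(cv2.cvtColor(im,cv2.COLOR_BGR2HSV),(3,100,40),(20,255,255)),np.ones((5,5)))>0
m[:200]=0;m[340:]=0;m[:,:335]=0;m[:,460:]=0
Q=P[m];Q=Q[(Q[:,2]>0)&(Q[:,2]<70)];print(np.percentile(Q,[1,50,99],axis=0).round(1))
A=np.c_[Q[:,:2]-Q[:,:2].mean(0),np.ones(len(Q))];print(np.linalg.lstsq(A,Q[:,2],rcond=None)[0])
for a,b in((391,180),(485,246)):print(np.median(P[b-3:b+4,a-3:a+4].reshape(-1,3),0))
"
```

```text
t 4.85 tcp [535.5 149.5 208.8] yaw 142.1 F [-0.8 -0.2  0.4] gap 45.8 q [ 0.47  0.51 -1.03  1.8   0.49  1.1   0.17]
  -> shift mm [  12.7 -168.3  107.4] roll 0.4
[[ 484.8 -126.5   13.3]
 [ 557.3  -85.8   17. ]
 [ 598.   -11.3   20.7]]
[-9.07072821e-05 -1.07269303e-03  1.70139498e+01]
[656.8200714  -47.04845548  88.66817931]
[ 541.60376639 -186.4539417   106.65072672]
```

View pics/end.png

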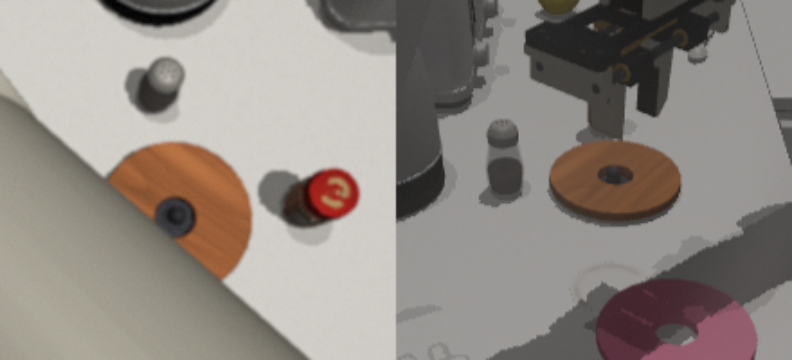

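The final pictures show the disc flat, with its top surface at 17 mm and a tilt under 0.1°. The pin stands centred in the hole at (175,215), the shaker and jar have not moved, and the arm touches nothing.

```bash
python3 -c "
from plant import manip
print(manip.job_done())"
```

```text
the job is handed in; nothing more can be done
None
```

The wooden top now lies flat on the base with the pin in its hole, the shaker and jar are where they stood, and the job is handed in; the hand-in gave no verdict.

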